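Roll a mallet-head blank up the boring cradle's gutter and lock it

ROBOT

A 6-joint arm with a two-finger parallel gripper is mounted at the origin on the work surface. World frame = base frame: x ahead of the robot, y to its left, z up, the work surface at z = 0. Lengths are in mm, angles in rad, forces in N, time in s.
With the tool pointing down it reaches from about 300 to 775 mm from the base axis. Payload 14.6 kg.
Tool frame: the origin (TCP) lies on the centre line of the jaws, within the pads' length; the fingertips stand 8 mm ahead of it and the grasp point (between the pads) lies 11 mm behind it; z points along the fingers, y is the direction in which the jaws open and shut (so a half turn about z gives the same grasp; the last joint's range is limited). The gripper opens to 94 mm and grips with 3 to 60 N. Pads are 16 mm wide; open, the fingers measure 119 mm over their backs; the gripper's body (75 mm by 177 mm) begins 78 mm behind the grasp point.
Start: joints at [-0.067, 0.3, 1.521, -0, 1.321, -0.067], TCP at [549.99, -0.002, 213.446] pointing down, gripper open.
Joint ranges: [-3.03, 3.03], [-0.79, 2.21], [0.23, 2.52], [-1.04, 4.18], [0, 3.07], [-2.55, 2.55]. Speed limits (rad/s): [2.22, 2.22, 2.57, 3.14, 3.14, 3.14].

INTERFACE

Orientations are given as [roll, pitch, yaw] about the fixed x, y, z axes, in that order (R = Rz(yaw) Ry(pitch) Rx(roll)).
In Python, from cell import read_state, cams, manip gives the robot as it stands.
- The arm moves only by the shell command python3 -m handwheel 'ROWS' [OPENING] [FORCE]. ROWS is JSON, a list of rows, each a list of 4 numbers: the shift along the tool's x, y, z in m, then the turn about the tool's z in degrees. In form: [[dx, dy, dz, turn], ...]. A call has 1 to 5 rows; each row is the pose to reach, as a shift and turn from the pose measured when the call began, along the tool's axes at that moment; what a row does not reach only later rows make up. A row lasts 1/8 s, in which the tool goes at most 62.5 mm and 10.7 degrees, less where a joint would pass 70% of its speed; a pose out of reach is approached as far as the arm can. A call with a gripper value outside its range is refused whole. OPENING is the closure, from 0 (fully open) to 1 (shut), set as the call begins (- or left out, the last holds). The fingers move at their own pace and stop on an object; FORCE is the grip in N (left out, the last holds). Time passes only in rows, so rows that repeat a pose let the fingers close. It gives the time, the measured TCP pose, the force and the opening at its end, in the units of the state.
- read_state(): the state, without advancing time (a new reading comes with each control period).
- cams.camera(name): name is "scene" or "side" or "wrist"; returns the picture (420x560x3 uint8, red, green, blue); there is no depth.
- cams.get_calibration(name): a dict with "vertical_fov" (degrees; the focal length in pixels is half the picture's height over the tangent of half this angle, whatever the lens; pixels are square), "cx", "cy" (the principal point, pixels), "R" (3x3) and "t" (3): a world point X has camera coordinates R X + t. Camera axes: x right, y down, z forward; pixel columns grow to the right and rows downward; lengths in mm; the calibration is good to about 2 mm. A picture is of the moment at which its call begins: read the wrist's pose just before it. get_calibration takes no time and is no camera call; for the wrist camera it gives the pose at the moment of the call.
- manip.sign_off(): hands the job in, once; it reports no verdict.
The state is a dict: "clock": time; "joints": joint angles; "qd": joint speeds; "effort": joint torques, N m; "eef_pos": TCP position; "eef_rot": TCP orientation; "wrist_force": force on the tool from outside, world axes, zero at the start; "moment": the same for the moment, N m; "finger_gap": finger opening in mm.
Only numpy, scipy, OpenCV 4.12 (cv2) and the standard library are available. Lean on these libraries where they do the work, as an engineer would, in place of code of your own. Each camera call takes 0.05 s, during which the arm holds its last target. There are 200 camera calls.

TASK

With the fingertips, gently roll the pale mallet-head blank up the sloped gutter of the boring cradle, over the hump, until it sits against the stop block and stays there when let go; then push the wooden turn-button fully across the gutter behind it so that it cannot roll back. Let the blank roll; do not pinch and drag it, flick it or lift it off the gutter. Leave the walnut blank, the wax tin and the turned handle where they stand.

Things in the scene. Friction and masses are not known exactly. Their poses are not given: they have to be found in the camera images.
- cradle: Wooden boring cradle fixed to the bench, 150 x 405 mm, 110 mm high. Origin: centre of its underside, on the bench. +y points uphill along the gutter, +x across it (away from the robot), z up. Gutter 98 mm wide inside (x = +-49 mm) between cheek boards 22 mm thick, their tops 26 mm above the gutter floor, level at 76 mm above the bench from y = 40 mm on.
- ramp: The rising floor board of the gutter, part of the cradle: slope 8 degrees, from cradle y = -170 mm (16 mm above the bench) up to the crest of the hump. Origin: middle of its lower end, on its top surface. Its y axis runs up the slope, its z axis stands square to the floor.
- foot_lip (a point): Middle of the top of the dark lip that closes the lower end of the gutter: cradle frame y = -178 mm, 32 mm above the bench; the lip is 15 mm thick. Bench is clear downhill of it.
- crest (a point): Middle of the crest of the hump, on the gutter floor: cradle frame 0, 75, 50 mm. Beyond it the floor falls at 8 degrees to the stop.
- stop (a point): Middle of the upper edge of the dark stop block's face (it faces downhill): cradle frame 0, 140, 110 mm.
- seat (a point): Where the blank's centre lies when it rests against the stop: cradle frame 0, 108, 78 mm, i.e. 33 mm beyond the crest. The floor falls towards the stop here, so the blank stays.
- blank: Loose pale, smooth waxed beech cylinder (friction about 0.4), 64 mm diameter, 90 mm long, about 0.2 kg, lying across the gutter (own x axis along it); rolls freely. Origin: its centre. It starts at rest against the foot lip, centre at cradle y = -145 mm, 52 mm above the bench, its rearmost side at y = -177 mm, open to a push above the lip. Let go on the slope, it rolls back.
- button (a joint): Dark wooden turn-button on the robot-side cheek: level bar 146 x 18 mm, 20 mm high, 78 to 98 mm above the bench, on a vertical screw. Angle in rad: 0 = pointing downhill along the cheek, negative = swung out off the gutter (limit -0.45), growing = anticlockwise from above, over the gutter; 1.571 = end stop, fully across. Stays where left; about 0.5 N at 100 mm moves it.
- button_pivot (a point): On the turn-button's screw axis, half-way up the bar: cradle frame -60, 63, 88 mm. The bar reaches 132 mm from here to its free end and 14 mm the other way.
- button_end (a point): On the turn-button's free end, 132 mm from the screw axis, half-way up and midway across the bar. Moves with the button.
- walnut: Bystander: dark walnut cylinder standing on end, 60 mm diameter, 95 mm high. Origin: centre of its underside. Not to be disturbed.
- tin: Bystander: round green wax tin with brass lid, 78 mm diameter, 74 mm high. Origin: centre of its underside. Not to be disturbed.
- handle: Bystander: turned two-tone wooden file handle standing on end, 42 mm diameter, 112 mm high. Origin: centre of its underside. Not to be disturbed.
Things that resemble listed ones, but are neither listed nor needed, are in the scene too. Leave any pink or turquoise look-alike of the blank alone.

How it is judged (in metres and radians):
On the way, in this order (a step that is already met when the one before it is completed fails the run):
1. the blank rolls on the slope: it has turned by about 60 degrees or more, not been dragged in a pinch (angle between blank's own z axis and vertical above 1 rad and y of blank in the frame of cradle between -0.135 and 0.095 m and z of blank in the frame of ramp below 0.044 m), for 0.05 s.
2. the blank lies against the stop, untouched and at rest, with the turn-button still open (y of blank in the frame of cradle between 0.102 and 0.112 m and z of blank in the frame of cradle between 0.072 and 0.085 m and x of blank in the frame of cradle between -0.012 and 0.012 m and angle between the x axis of blank and the x axis of cradle, either way round below 0.12 rad and contact force between the fingers and blank below 0.05 N and linear speed of blank below 0.02 m/s and value of joint button below 0.7 rad), for 0.25 s.
3. the turn-button is fully across the gutter behind the blank (y of blank in the frame of cradle between 0.102 and 0.112 m and z of blank in the frame of cradle between 0.072 and 0.085 m and x of blank in the frame of cradle between -0.012 and 0.012 m and angle between the x axis of blank and the x axis of cradle, either way round below 0.12 rad and value of joint button above 1.42 rad), for 0.2 s.
At the end, for the whole second after the job is handed in: The blank lies at rest against the stop, its centre 102 to 112 mm along the cradle's y, 72 to 85 mm above the bench, within 12 mm of the gutter's middle, its axis within 0.12 rad of square; the turn-button reads over 1.42 rad; the bystanders are within 20 mm of where they stood (all of step 3 and linear speed of blank below 0.02 m/s and distance of each of walnut, tin, handle from where it was at the start of the episode below 0.02 m); the robot touches nothing.
It fails at once if the blank is lifted more than 12 mm off the gutter floor (z of blank in the frame of ramp above 0.044 m).
It fails at once if the blank is flicked or thrown (faster than 0.5 m/s) (linear speed of blank above 0.5 m/s).
It fails at once if the walnut blank is knocked over or pushed more than 20 mm (distance of walnut from where it was at the start of the episode above 0.02 m or angle between walnut's own z axis and vertical above 0.4 rad).
It fails at once if the wax tin is knocked over or pushed more than 20 mm (distance of tin from where it was at the start of the episode above 0.02 m or angle between tin's own z axis and vertical above 0.4 rad).
It fails at once if the turned handle is knocked over or pushed more than 20 mm (distance of handle from where it was at the start of the episode above 0.02 m or angle between handle's own z axis and vertical above 0.4 rad).
It also fails if it takes over 61 s, if anything falls off the work surface, if the arm or the gripper's body presses on something with over 40 N, if the wrist force passes 120 N, or if a joint passes its speed limit or range.

## Working session

There is one attempt and no reset: what is moved stays moved. The work goes in short steps, Python scripts to look and compute and a shell command to move; the robot and the scene stay as the last step left them, time stands still between calls to the robot, and variables do not carry over. Pictures are saved under pics/ and viewed, about 8 in all and at most 12, crops included, and the job is handed in when it is done.

```bash
ls; mkdir -p pics; python3 - <<'E'
from cell import read_state, cams
import cv2,numpy as np
s=read_state();print(s)
for n in("scene","side"):
    im=cams.camera(n);cv2.imwrite(f"pics/{n}0.png",im[:,:,::-1]);c=cams.get_calibration(n);print(n,c)
E
```

```text
pics
{'clock': 0.0, 'joints': array([-6.66318159e-02,  3.00447732e-01,  1.52160684e+00,  1.90247770e-05,
        1.32069956e+00, -6.66063171e-02]), 'qd': array([ 1.23435450e-03,  5.06279872e-04,  1.27366923e-03, -4.49814972e-05,
        1.82875212e-03,  1.04396630e-03]), 'effort': array([-1.53750298e-03, -5.31805658e+01, -3.52735734e+01,  7.07558286e-02,
        2.43994006e-02, -4.79655944e-05]), 'eef_pos': array([5.49736085e+02, 2.03089449e-03, 2.12888247e+02]), 'eef_rot': array([-3.14043497e+00, -9.56915381e-05,  1.57076605e+00]), 'wrist_force': array([-0.39862079, -0.61063701, -0.45493985]), 'moment': array([ 0.04478796, -0.00445591, -0.01801521]), 'finger_gap': 94.0779318552831}
scene {'vertical_fov': 47.361722526389556, 'cx': 278.13592965785597, 'cy': 211.0384589473913, 'R': array([[ 0.63319714,  0.77386202,  0.01410511],
       [ 0.5519354 , -0.43868412, -0.70917103],
       [-0.54261284,  0.45683018, -0.70489537]]), 't': array([-348.20623239, -238.81171598, 1481.45294635])}
side {'vertical_fov': 54.52670975339254, 'cx': 282.9053813757159, 'cy': 210.9156515040191, 'R': array([[ 0.98207043, -0.18848284, -0.00344668],
       [-0.12852496, -0.65606686, -0.74367843],
       [ 0.13790937,  0.73078759, -0.66852861]]), 't': array([-578.7128754 ,  147.56278726,  871.6073676 ])}
```

View pics/scene0.png

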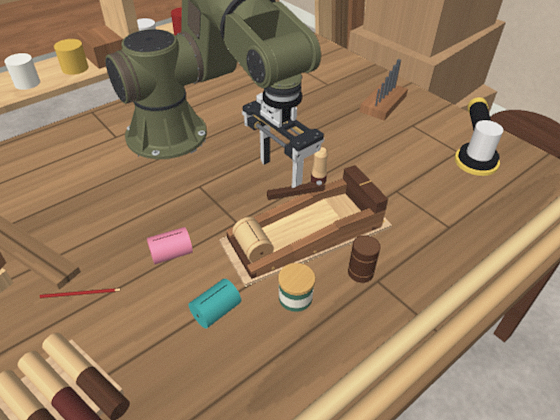

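View pics/side0.png

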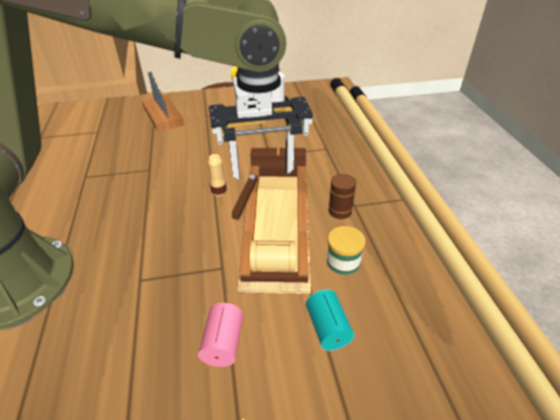

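The blank is the pale cylinder at scene (254,238) / side (274,257). Look-alikes are the pink one at (170,246)/(221,335) and the turquoise one at (215,303)/(330,320). The walnut at (364,258), the tin at (296,287) and the handle at (319,166) are bystanders. Next is a close crop to check the choice and pick points.

```bash
python3 - <<'E'
import cv2,numpy as np
a=cv2.imread("pics/scene0.png")[140:290,215:400];b=cv2.imread("pics/side0.png")[140:300,190:375]
a=cv2.resize(a,None,fx=4,fy=4,interpolation=cv2.INTER_CUBIC);b=cv2.resize(b,None,fx=3.75,fy=3.75,interpolation=cv2.INTER_CUBIC)
cv2.imwrite("pics/sc_crop.png",a);cv2.imwrite("pics/si_crop.png",b)
E
```

```text
(no output)
```

View pics/sc_crop.png

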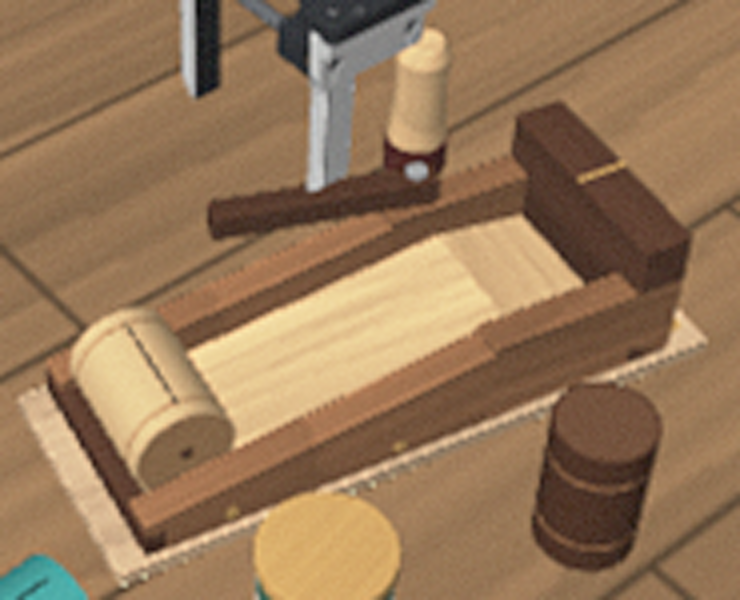

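View pics/si_crop.png

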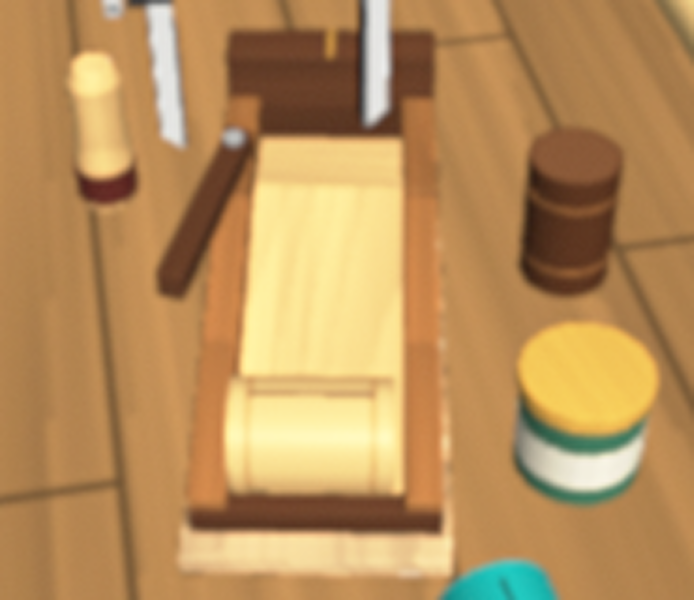

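Both crops confirm the blank: pale, banded, lying across the gutter at its foot, with the button swung outward. Next I fit the cradle pose (x, y, yaw) to the picked points.

```bash
cat > h.py <<'E'
import numpy as np
from cell import cams
def K(n):
    c=cams.get_calibration(n);return c,210/np.tan(np.radians(c["vertical_fov"]/2))
def proj(n,X):
    c,f=K(n);p=np.asarray(X)@c["R"].T+c["t"];return np.c_[f*p[:,0]/p[:,2]+c["cx"],f*p[:,1]/p[:,2]+c["cy"]]
def ray(n,uv,z):
    c,f=K(n);d=c["R"].T@[(uv[0]-c["cx"])/f,(uv[1]-c["cy"])/f,1];o=-c["R"].T@c["t"];return o+d*(z-o[2])/d[2]
E
cat > fit.py <<'E'
import numpy as np
from scipy.optimize import least_squares
from h import *
sc=lambda u,v:np.array([u/4+215-.4,v/4+140-.4]); si=lambda u,v:np.array([u/3.75+190-.4,v/3.75+140-.4])
# (view, pixel, cradle pt)
P=[("scene",sc(125,588),(75,-202.5,0)),("scene",sc(705,340),(75,202.5,0)),("scene",sc(22,397),(-75,-202.5,4)),
("side",si(180,568),(-75,-202.5,0)),("side",si(450,573),(75,-202.5,0)),
("scene",sc(582,185),(0,140,110)),("side",si(331,66),(0,140,110)),
("scene",sc(417,168),(-60,63,100)),("side",si(233,137),(-60,63,100)),
("side",si(316,506),(0,-178,32))]
def w(p,X):
    c,s=np.cos(p[2]),np.sin(p[2]);return np.array([p[0]+c*X[0]-s*X[1],p[1]+s*X[0]+c*X[1],X[2]])
def res(p): return np.concatenate([proj(n,[w(p,X)])[0]-uv for n,uv,X in P])
if __name__=="__main__":
    r=least_squares(res,[600,0,-.1],loss="soft_l1");print(r.x);print(res(r.x).reshape(-1,2).round(1))
    p=r.x
    c,s=np.cos(p[2]),np.sin(p[2]);
    for n,uv,z in(("scene",sc(212,207),98),("side",si(174,277),98),("scene",sc(417,168),100),("side",si(233,137),100)):
        W=ray(n,uv,z)[:2]-p[:2];print(n,"cradle",(c*W[0]+s*W[1]).round(1),(-s*W[0]+c*W[1]).round(1))
    for nm,n,uv,z in(("walnut","scene",sc(605,425),95),("walnut","side",si(575,157),95),("tin","scene",sc(328,548),74),("tin","side",si(587,372),74),("handle","scene",sc(430,40),112),("handle","side",si(93,62),112)):
        print(nm,ray(n,uv,z).round(0))
    for X in((0,-145,52),(0,108,78),(-60,63,88),(0,-178,32)):print(X,w(p,X).round(1))
E
python3 fit.py
```

```text
[ 5.85739542e+02  6.16814755e+01 -2.08978710e-01]
[[-1.1 -0.7]
 [-0.3  2.6]
 [-0.9  1.3]
 [ 0.1 -0.2]
 [ 0.3 -0.5]
 [-1.  -1.5]
 [-0.  -3.2]
 [-0.   0.6]
 [ 0.3 -0.7]
 [ 0.  -2.3]]
scene cradle -88.1 -63.9
side cradle -84.6 -71.0
scene cradle -61.8 64.1
side cradle -60.4 60.1
walnut [754.  78.  95.]
walnut [750.  77.  95.]
tin [711. -83.  74.]
tin [708. -87.  74.]
handle [460. 220. 112.]
handle [457. 217. 112.]
(0, -145, 52) [555.7 -80.2  52. ]
(0, 108, 78) [608.1 167.3  78. ]
(-60, 63, 88) [540.1 135.8  88. ]
(0, -178, 32) [ 548.8 -112.4   32. ]
```

Cradle is at (586, 62) mm, yaw -0.209 rad, good to about 3 mm. The button reads about -0.2 rad. Now I turn the tool +12° to square it with the gutter, half-close the fingers, and go behind the foot lip at height.

```bash
python3 -m handwheel '[[-0.03,0,0,6],[-0.08,-0.004,0,12],[-0.13,-0.009,0,12],[-0.149,-0.009,0,12],[-0.149,-0.009,0,12]]' 0.5 10
cat > st.py <<'E'
from cell import read_state
import numpy as np
p=np.array([585.74,61.68]);y=-.209;c,s=np.cos(y),np.sin(y)
t=read_state();W=t["eef_pos"][:2]-p
print("t",round(t["clock"],2),"cradle TCP",(c*W[0]+s*W[1]).round(1),(-s*W[0]+c*W[1]).round(1),"z",t["eef_pos"][2].round(1),"rot",t["eef_rot"].round(3),"gap",round(t["finger_gap"],1),"F",t["wrist_force"].round(2))
E
python3 st.py
```

```text
clock: 0.72
eef_pos: [540.7, -149.4, 212.6]
eef_rot: [-3.14, -0.0, 1.36]
wrist_force: [0.3, -0.5, -0.4]
finger_gap: 48.7
t 0.72 cradle TCP -0.3 -215.8 z 212.6 rot [-3.14 -0.    1.36] gap 48.7 F [ 0.26 -0.49 -0.38]
```

```bash
python3 -m handwheel '[[0,0,0.05,0],[0,0,0.1,0],[0,0,0.14,0],[0,0,0.156,0],[0,0,0.156,0]]' ; python3 -m handwheel '[[0.01,0,0,0],[0.02,0,0,0],[0.028,0,0,0],[0.034,0,0,0],[0.04,0,-0.001,0]]'; python3 st.py; python3 - <<'E'
from cell import cams
import cv2
im=cams.camera("scene")[100:300,200:420,::-1];cv2.imwrite("pics/p1.png",cv2.resize(im,None,fx=3,fy=3,interpolation=cv2.INTER_CUBIC))
E
```

```text
clock: 1.35
eef_pos: [540.6, -148.5, 56.6]
eef_rot: [-3.139, -0.0, 1.361]
wrist_force: [0.8, 1.1, 0.5]
finger_gap: 46.9
clock: 1.98
eef_pos: [549.1, -109.1, 57.8]
eef_rot: [-3.139, -0.0, 1.361]
wrist_force: [-0.9, -2.5, 0.6]
finger_gap: 47.0
t 1.98 cradle TCP -0.4 -174.7 z 57.8 rot [-3.139 -0.     1.361] gap 47.0 F [-0.91 -2.55  0.56]
```

View pics/p1.png

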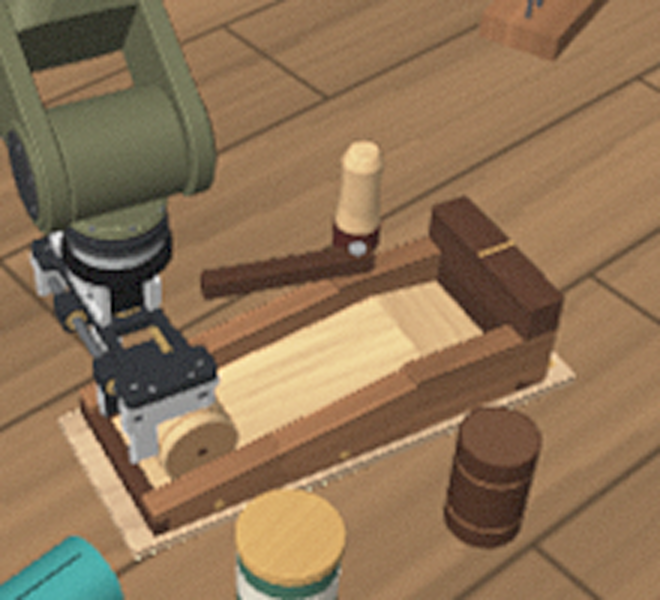

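The fingertips sit behind the blank, which has rolled about 10 mm off the lip. Continuing up the slope at about 0.08 m/s, with the tips following the floor.

```bash
python3 -m handwheel '[[0.01,0,-0.0014,0],[0.02,0,-0.0028,0],[0.03,0,-0.0042,0],[0.04,0,-0.0056,0],[0.05,0,-0.007,0]]' |tail -2; python3 -m handwheel '[[0.01,0,-0.0014,0],[0.02,0,-0.0028,0],[0.03,0,-0.0042,0],[0.04,0,-0.0056,0],[0.05,0,-0.007,0]]'|tail -2;  python3 -m handwheel '[[0.01,0,-0.0014,0],[0.02,0,-0.0028,0],[0.03,0,-0.0042,0],[0.04,0,-0.0056,0],[0.05,0,-0.007,0]]' |tail -2; python3 st.py; python3 - <<'E'
from cell import cams
import cv2
im=cams.camera("scene")[100:300,200:420,::-1];cv2.imwrite("pics/p2.png",cv2.resize(im,None,fx=3,fy=3,interpolation=cv2.INTER_CUBIC))
E
```

```text
wrist_force: [-0.3, -2.2, 1.2]
finger_gap: 46.9
wrist_force: [-0.8, -2.4, 1.8]
finger_gap: 47.2
wrist_force: [0.2, -2.1, 1.5]
finger_gap: 47.0
t 3.9 cradle TCP -0.3 -22.0 z 79.2 rot [-3.139 -0.     1.361] gap 47.0 F [ 0.17 -2.13  1.52]
```

View pics/p2.png

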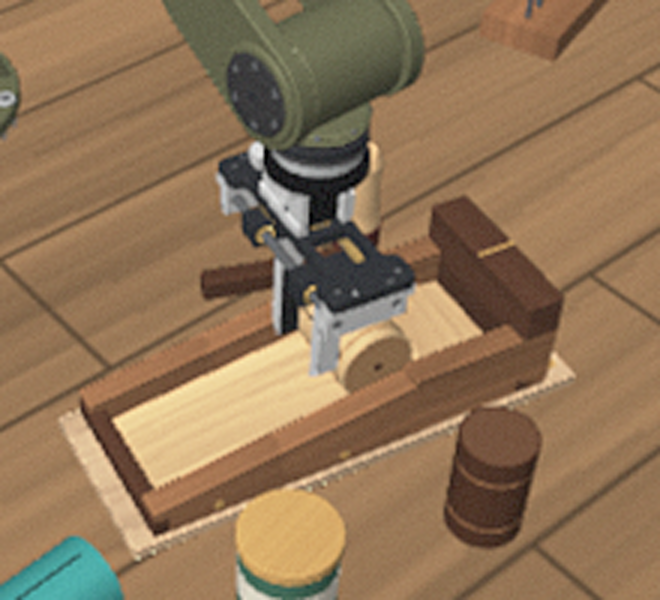

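Measured push is about 2 N, more than pure rolling should need, so the blank may be sliding instead. I'll look for its dark scribe line from the side camera.

```bash
python3 - <<'E'
from cell import cams
import cv2,numpy as np
a=cams.camera("side")[150:270,220:340,::-1];b=cams.camera("wrist")[:,:,::-1]
a=cv2.resize(a,(420,420),interpolation=cv2.INTER_CUBIC);b=cv2.resize(b,(380,285))
c=np.zeros((420,800,3),np.uint8);c[:,:420]=a;c[:285,420:]=b;cv2.imwrite("pics/p3.png",c)
E
```

```text
(no output)
```

View pics/p3.png

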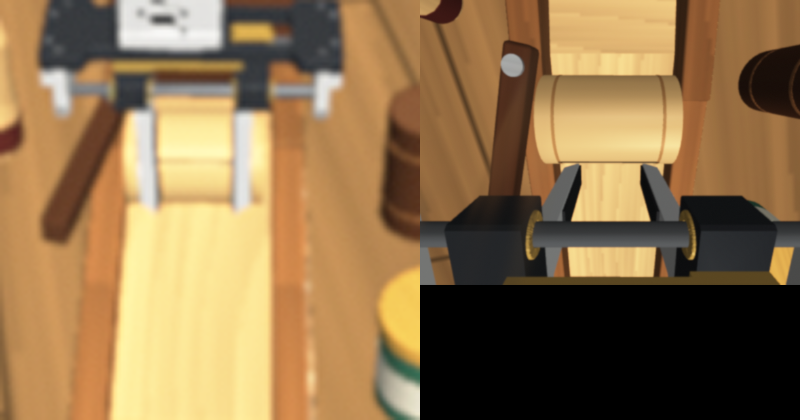

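Side view: the scribe line has gone from the uphill top of the blank to its rear, at p3 (200,160). That is about 270° forward, where pure rolling over the distance moved would give about 290°, so it is rolling. Taking it slowly over the crest, then backing off.

```bash
python3 -m handwheel '[[0.009,0,-0.0013,0],[0.018,0,-0.0026,0],[0.027,0,-0.0039,0],[0.036,0,-0.0052,0],[0.044,0,-0.0064,0]]' |tail -2; python3 st.py; python3 -m handwheel '[[0.006,0,-0.001,0],[0.012,0,-0.002,0],[0.017,0,-0.002,0],[0.022,0,-0.002,0],[0.025,0,-0.002,0]]' |tail -2; python3 st.py; python3 -m handwheel '[[0,0,0,0],[0,0,0,0],[-0.01,0,0,0],[-0.03,0,0,0],[-0.05,0,0,0]]'|tail -2; python3 -m handwheel '[[0,0,0,0],[0,0,0,0],[0,0,-0.03,0],[0,0,-0.06,0],[0,0,-0.06,0]]'; python3 st.py; python3 - <<'E'
from cell import cams
import cv2,numpy as np
b=cams.camera("scene")[100:300,200:420,::-1];a=cams.camera("side")[130:270,220:340,::-1]
a=cv2.resize(a,(360,420),interpolation=cv2.INTER_CUBIC);b=cv2.resize(b,(440,400))
c=np.zeros((420,800,3),np.uint8);c[:,:360]=a;c[:400,360:]=b;cv2.imwrite("pics/p4.png",c)
E
```

```text
wrist_force: [-1.1, -2.1, 1.2]
finger_gap: 46.6
t 4.67 cradle TCP -0.5 22.6 z 85.5 rot [-3.139e+00 -1.000e-03  1.362e+00] gap 46.6 F [-1.14 -2.12  1.17]
wrist_force: [0.2, -0.3, 0.1]
finger_gap: 47.1
t 5.3 cradle TCP -0.5 47.9 z 87.5 rot [-3.139e+00 -1.000e-03  1.362e+00] gap 47.1 F [ 0.17 -0.3   0.13]
wrist_force: [-0.3, -1.0, -0.1]
finger_gap: 47.2
clock: 6.55
eef_pos: [585.5, 58.5, 149.6]
eef_rot: [3.14, -0.002, 1.362]
wrist_force: [0.2, -0.8, -0.0]
finger_gap: 46.6
t 6.55 cradle TCP 0.5 -3.2 z 149.6 rot [ 3.140e+00 -2.000e-03  1.362e+00] gap 46.6 F [ 0.18 -0.82 -0.04]
```

View pics/p4.png

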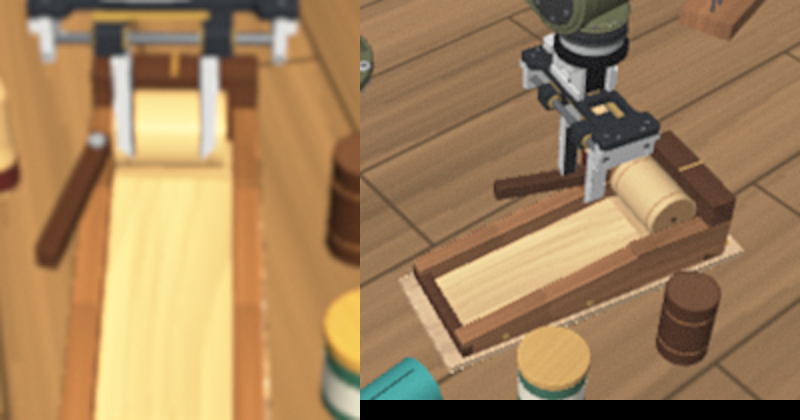

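The blank sits against the stop, square, with the fingers away and the button still open. Now I compute waypoints to swing the button with the closed fingertips.

```bash
python3 - <<'E'
import numpy as np
for a in(-.2,0,.2,.4,.6,.8,1.,1.2,1.4,1.5,1.55):
    r=95;S,C=np.sin(a),np.cos(a);s=9+12.5*abs(C)+8*abs(S)
    print(a,(-60+r*S-s*C).round(1),(63-r*C-s*S).round(1))
E
python3 -m handwheel '[[-0.005,-0.03,0,0],[-0.015,-0.07,0,0],[-0.025,-0.1,0,0],[-0.027,-0.12,0,0],[-0.027,-0.12,0,0]]' 1 10
python3 -m handwheel '[[0,0,0,0],[0,0,0,0],[0,0,0,0],[0,0,0,0],[0,0,0,0]]'|tail -1; python3 st.py
```

```text
-0.2 -101.3 -25.6
0 -81.5 -32.0
0.2 -63.5 -34.6
0.4 -44.8 -33.7
0.6 -26.0 -28.9
0.8 -8.2 -20.0
1.0 7.8 -7.2
1.2 20.9 9.0
1.4 30.4 28.1
1.5 33.5 38.5
1.55 34.6 43.8
clock: 7.28
eef_pos: [460.5, 56.9, 146.5]
eef_rot: [-3.137, -0.0, 1.363]
wrist_force: [0.8, -0.0, -0.0]
finger_gap: 1.5
finger_gap: 0.7
t 7.9 cradle TCP -121.5 -30.7 z 146.5 rot [-3.137 -0.     1.363] gap 0.7 F [-0.74  0.27 -0.69]
```

```bash
python3 -m handwheel '[[0,0,0.02,0],[0,0,0.04,0],[0,0,0.0545,0],[0,0,0.0545,0]]'|sed -n 2p; python3 -m handwheel '[[0,0.012,0,0],[-0.001,0.024,0,0],[-0.002,0.036,0,0],[-0.003,0.048,0,0],[-0.004,0.06,0,0]]'|tail -2; python3 st.py; python3 - <<'E'
from cell import cams
import cv2,numpy as np
b=cams.camera("scene")[100:300,200:420,::-1];a=cams.camera("side")[130:270,220:340,::-1]
a=cv2.resize(a,(360,420),interpolation=cv2.INTER_CUBIC);b=cv2.resize(b,(440,400))
c=np.zeros((420,800,3),np.uint8);c[:,:360]=a;c[:400,360:]=b;cv2.imwrite("pics/p5.png",c)
E
```

```text
eef_pos: [459.9, 56.9, 91.3]
wrist_force: [-0.4, 0.0, -0.1]
finger_gap: 0.7
t 9.03 cradle TCP -61.3 -34.8 z 90.9 rot [-3.136  0.     1.363] gap 0.7 F [-0.37  0.01 -0.14]
```

View pics/p5.png

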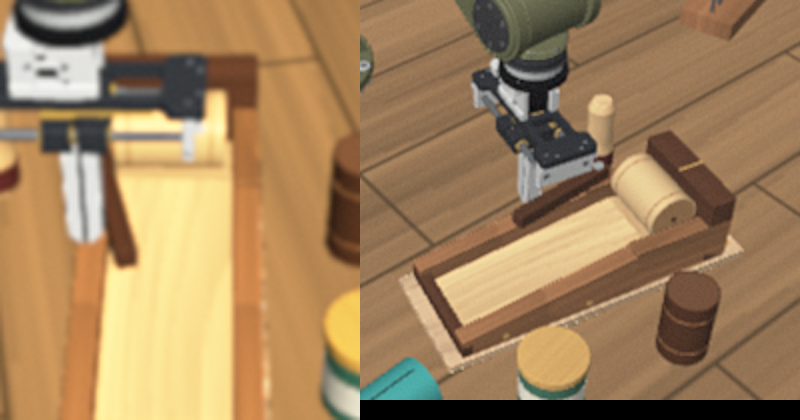

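The fingertips carry the bar cleanly, at about 0.2 rad now. Continuing the arc.

```bash
python3 -m handwheel '[[0,0.008,0,0],[0.001,0.0165,0,0],[0.003,0.026,0,0],[0.006,0.035,0,0],[0.01,0.044,0,0]]'|tail -2; python3 st.py; python3 -m handwheel '[[0.005,0.009,0,0],[0.011,0.017,0,0],[0.018,0.025,0,0],[0.026,0.032,0,0],[0.034,0.038,0,0]]'|tail -2; python3 st.py; python3 -m handwheel '[[0.0095,0.005,0,0],[0.019,0.009,0,0],[0.024,0.011,0,0],[0.0295,0.0125,0,0],[0.034,0.0135,0,0]]'|tail -2; python3 st.py;python3 - <<'E'
from cell import cams
import cv2,numpy as np
b=cams.camera("scene")[100:300,200:420,::-1];a=cams.camera("side")[130:270,220:340,::-1]
a=cv2.resize(a,(360,420),interpolation=cv2.INTER_CUBIC);b=cv2.resize(b,(440,400))
c=np.zeros((420,800,3),np.uint8);c[:,:360]=a;c[:400,360:]=b;cv2.imwrite("pics/p6.png",c)
E
```

```text
wrist_force: [-0.4, 0.1, -0.9]
finger_gap: 0.0
t 9.75 cradle TCP -16.4 -24.6 z 90.6 rot [-3.136  0.     1.362] gap 0.0 F [-0.36  0.07 -0.9 ]
wrist_force: [-1.7, -0.2, -0.3]
finger_gap: 0.8
t 10.38 cradle TCP 22.0 10.0 z 90.3 rot [-3.136  0.     1.362] gap 0.8 F [-1.65 -0.2  -0.3 ]
wrist_force: [-14.2, -24.2, 6.5]
finger_gap: 0.4
t 11.0 cradle TCP 35.1 42.6 z 90.0 rot [-3.134  0.004  1.362] gap 0.4 F [-14.24 -24.18   6.54]
```

View pics/p6.png

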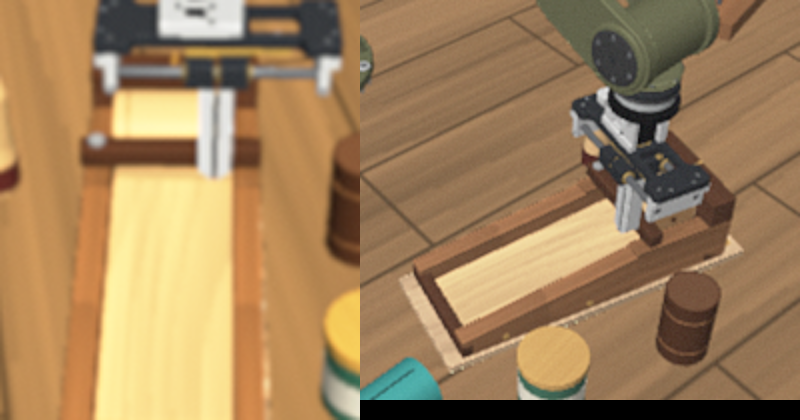

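The bar is on its end stop, with about 28 N at the wrist. Backing straight off, lifting clear, and checking.

```bash
python3 -m handwheel '[[-0.005,0,0,0],[-0.02,0,0,0],[-0.04,0,0,0],[-0.06,0,0,0],[-0.06,0,0,0]]'|tail -2; python3 -m handwheel '[[-0.02,0,-0.04,0],[-0.06,-0.03,-0.09,0],[-0.12,-0.06,-0.13,0],[-0.17,-0.08,-0.14,0],[-0.17,-0.08,-0.14,0]]'; python3 -m handwheel '[[0,0,0,0],[0,0,0,0]]' |tail -2; python3 - <<'E'
from cell import cams
import cv2,numpy as np
b0=cams.camera("scene")[:,:,::-1];a0=cams.camera("side")[:,:,::-1]
cv2.imwrite("pics/scene_end.png",b0);cv2.imwrite("pics/side_end.png",a0)
b=b0[100:300,200:420];a=a0[130:270,220:340]
a=cv2.resize(a,(360,420),interpolation=cv2.INTER_CUBIC);b=cv2.resize(b,(440,400))
c=np.zeros((420,800,3),np.uint8);c[:,:360]=a;c[:400,360:]=b;cv2.imwrite("pics/p7.png",c)
E
```

```text
wrist_force: [0.5, -0.5, 0.7]
finger_gap: 0.4
clock: 12.35
eef_pos: [502.5, -115.8, 233.6]
eef_rot: [-3.137, 0.004, 1.357]
wrist_force: [-0.1, 1.6, 0.1]
finger_gap: 0.3
wrist_force: [-0.2, 0.5, 0.8]
finger_gap: 0.8
```

View pics/p7.png

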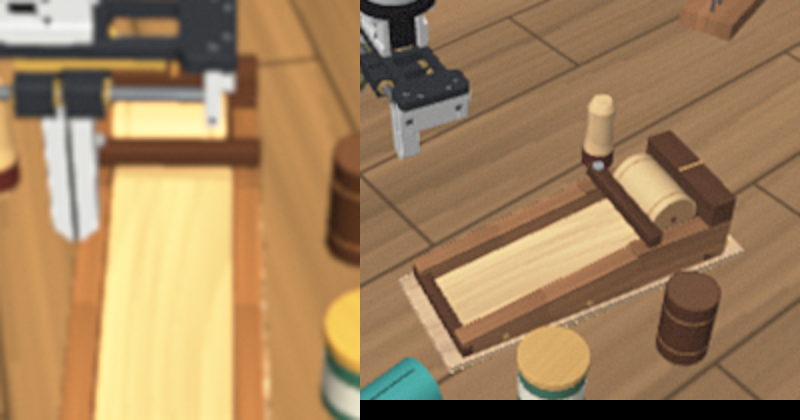

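The blank is seated against the stop and the bar lies across the gutter behind it; bystanders look unmoved. One numeric check, then hand in.

```bash
python3 - <<'E'
from h import *; import cv2
p=np.array([585.74,61.68]);c,s=np.cos(-.209),np.sin(-.209)
def cr(n,uv,z): W=ray(n,uv,z)[:2]-p;return np.array([c*W[0]+s*W[1],-s*W[0]+c*W[1]])
e=cr("scene",(345,217.5),98);k=cr("scene",(318.5,183),100)
print("end",e.round(1),"screw",k.round(1),"angle",np.arctan2(e[0]-k[0],k[1]-e[1]).round(3));print("cap",cr("scene",(319+40.0,209.5),78).round(1),"expect 45,108")
a,b=(cv2.imread(f"pics/scene{x}.png") for x in("0","_end"))
for nm,(x0,y0,x1,y1) in dict(walnut=(342,230,388,285),tin=(272,258,322,315)).items(): print(nm,cv2.absdiff(a,b)[y0:y1,x0:x1].mean().round(2))
E
python3 -c "
import cv2
a=cv2.imread('pics/scene0.png');b=cv2.imread('pics/scene_end.png');t=a[145:176,312:330]
m=cv2.minMaxLoc(cv2.matchTemplate(b,t,cv2.TM_CCOEFF_NORMED));print('handle match',m[1],m[3],'was (312,145)')"
```

```text
end [70.2 55.4] screw [-57.7  60.7] angle 1.529
cap [ 47.1 112.8] expect 45,108
walnut 3.11
tin 2.62
handle match 0.8817058205604553 (312, 145) was (312,145)
```

```bash
python3 -c "
from cell import manip;print(manip.sign_off())"
```

```text
the job is handed in; nothing more can be done
None
```

The blank now rests against the stop, and the turn-button lies fully across the gutter behind it. I handed the job in at about 12.6 s on the robot clock. No verdict was reported.

I pushed the blank from behind with two half-closed fingertips, up the slope and over the crest. It was then left untouched for more than a second before I touched the button. I swung the button to its end stop with the closed fingers, backed off and lifted clear.

**Rolling:** about 270° of turn partway up, read from the scribe line. Pure rolling over that distance would give about 290°, so it rolled. The push read about 2 N at the wrist, more than I expected.

**Turn-button:** about 1.53 rad in the image (over 1.42 needed). At the end stop the wrist force reached about 28 N, against a limit of 120 N.

**Bystanders:** the handle matched at its original pixel. The walnut and tin crops were almost unchanged from the start.

**Disagreement:** a rough single-view pick put the blank's end about 5 mm further uphill than the nominal seat, 112.8 against 108 mm. That is just past the 112 mm limit for the blank's centre. I put this down to picking and calibration error, since the stop blocks it there and it looked seated in both views, but I did not resolve it.

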